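Park the tea infuser upright in its drip cup

TASK

First pull the drip tray fully out from under the wooden riser by its knob. Then lift the steel tea infuser out of the glass it leans in and stand it upright, handle straight up, with its ball seated in the small white drip cup on the tray; set it down gently and let go, do not drop it. Leave the tray pulled out, the glasses standing on their saucers, and everything else where it is.

Things in the scene. Friction and masses are not known exactly. Their poses are not given: they have to be found in the camera images.
- infuser: steel tea infuser, about 70 g: 42 mm ball with a straight round handle 10 mm thick. z axis along the handle, from ball to handle end. Origin on the handle axis: ball centre at z = -22 mm, handle end at z = +113 mm. The ball starts at the bottom of glass, the handle leaning on the rim, 30 to 37 deg from vertical, mainly to the right (-y), about 50 mm of it past the rim
- ball (a point): centre of the infuser's ball. The balance point is about 8 mm above it, so in the drip cup the infuser does not right itself: it stays, by friction, at the tilt it was let go with. The ball leaves the glass only by a lift straight up, and is clear when it is 120 mm above the glass's underside
- glass: clear tumbler holding the infuser: 90 mm high, outside width 72 mm at the foot and 78 mm at the rim, walls 3 mm, bottom 5 mm, 220 g, loose, on one of three white saucers (100 mm wide) fixed on the silver tray, its foot 10 mm above the counter. Origin: centre of its underside, z up
- seat (a point): on the pull-out tray: where the ball's centre lies when seated in the drip cup, 50 mm above the counter. The drip cup is a white ring-shaped cup fixed to the tray, at the rim 34 mm inside and 42 mm outside width; rim 38 mm above the counter; the ball touches only the rim. With the tray in, the cup is under the riser. The tray pulls out along -x of the point
- knob (a point): centre of the top of the upright steel knob post at the tray's front: 16 mm thick, 50 mm tall, top 62 mm above the counter, 62 mm in front of the drip cup's centre, 32 mm before the riser's front edge when the tray is in; can be gripped from above, across the tray (along y of the point). The tray pulls out along -x of the point
- pullout (a joint): how far the steel drip tray (170 mm wide) is pulled out, in m: 0 fully in, 0.120 fully out at its stop; slides with about 1.5 N of friction plus slight damping and stays where it is left; at the start 0 to 0.02
- riser: fixed beech riser (a low shelf bridge), 180 mm deep (x), 220 mm wide (y), top 72 mm and underside 56 mm above the counter; origin on the counter under its centre, z up; its front edge is at its x = -90 mm; its yaw is up to 0.2 rad. The caddy and spoon holder stand on its rear half
- glass_b: empty straight clear glass tumbler, same size as glass; origin centre of underside; bystander
- glass_c: empty straight clear glass tumbler, same size as glass; origin centre of underside; bystander
- caddy: white plastic caddy with grey clip-on lid, 92 x 117 x 101 mm, on the riser; origin centre of underside; bystander
- spoon_holder: steel beaker of 56 mm diameter and 80 mm height holding teaspoons up to 140 mm, on the riser; origin centre of underside; bystander
- honey_jar: amber glass jar 56 mm wide, 80 mm high, on the counter; origin centre of underside; bystander
- sugar_bowl: white bowl 90 mm wide, 50 mm high, on the counter; origin centre of underside; bystander
- teaspoon: steel teaspoon 140 mm long lying on the counter to the left; origin under its middle; bystander
Mind the look-alikes: they are no part of the job. What is shaped like the infuser but orange or red is not meant. What is shaped like the glass but purple is not meant.

How it is judged:
On the way, in this order (a step that is already met when the one before it is completed fails the run):
1. the drip tray is pulled out to within 12 mm of its stop, the infuser still in its glass (value of joint pullout above 0.108 m and z of ball in the frame of glass below 0.06 m), for 0.2 s.
2. the infuser is lifted out of its glass (z of ball in the frame of glass above 0.11 m and value of joint pullout above 0.105 m), for 0.1 s.
At the end, for the whole second after the job is handed in: Ball seated in the drip cup (centre within 6 mm sideways and 5 mm in height of the seat point), infuser within 0.15 rad of upright, released and at rest; tray out at least 105 mm; all three glasses upright within 0.1 rad, the infuser's glass within 30 mm of its start (horizontal distance between ball and seat below 0.006 m and z of ball in the frame of seat between -0.005 and 0.005 m and angle between infuser's own z axis and vertical below 0.15 rad and linear speed of infuser below 0.02 m/s and angular speed of infuser below 0.15 rad/s and value of joint pullout above 0.105 m and angle between each of glass, glass_b, glass_c's own z axis and vertical below 0.1 rad and distance of glass from where it was at the start of the episode below 0.03 m); the robot touches nothing.
It fails at once if the infuser falls: moves faster than 0.5 m/s while the fingers do not touch it (linear speed of infuser above 0.5 m/s and contact force between the fingers and infuser below 0.05 N).
It fails at once if a glass is tipped by more than 0.4 rad (angle between any of glass, glass_b, glass_c's own z axis and vertical above 0.4 rad).
It fails at once if a bystander is moved by more than 30 mm (distance of any of glass_b, glass_c, caddy, spoon_holder, honey_jar, sugar_bowl, teaspoon from where it was at the start of the episode above 0.03 m).
It also fails if it takes over 67 s, if anything falls off the work surface, if the arm or the gripper's body presses on something with over 40 N, if the wrist force passes 120 N, or if a joint passes its speed limit or range.

ROBOT

A 6-joint arm with a two-finger parallel gripper is mounted at the origin on the work surface. World frame = base frame: x ahead of the robot, y to its left, z up, the work surface at z = 0. Lengths are in m, angles in rad, forces in N, time in s.
With the tool pointing down it reaches from about 0.25 to 0.8 m from the base axis. Payload 8.5 kg.
Tool frame: the origin (TCP) lies at the very end of the fingers, on their centre line; the grasp point (between the pads) lies 19 mm behind it; z points along the fingers, y is the line along which they close (so a half turn about z gives the same grasp; the last joint's range is limited). The gripper opens to 85 mm and grips with 20 to 120 N. Pads are 22 mm wide; open, the fingers measure 114 mm over their backs; the gripper's body (76 mm by 85 mm) begins 54 mm behind the grasp point. The pads swing forward as they close: fully open they stand 13 mm farther back than shut.
Start: joints at [-1.285, 0.238, -0.013, 1.319, 0, 1.571], TCP at [0.148, -0.504, 0.231] pointing down, gripper open.
Joint ranges: [-2.66, 2.66], [-1.03, 1.9], [-1.14, 1.46], [-1.82, 2.27], [-1.45, 1.34], [-3.14, 3.14]. Speed limits (rad/s): [2.22, 2.22, 2.79, 3.14, 3.14, 3.14].

INTERFACE

Orientations are given as a unit quaternion [x, y, z, w].
In Python, from plant import ctrl gives the robot as it stands. The module is installed in compiled form; this text tells all that it offers.
- The arm moves only by the tool servo_tool, never from a script. Its argument "steps" is a list that holds one entry, the list of rows, each a list of 4 numbers: the shift along the tool's x, y, z in units of 25 mm (1.0 is 25 mm), then the turn about the tool's z in units of 6 degrees (1.0 is 6 degrees). A call has 1 to 12 rows; each row is the pose to reach, as a shift and turn from the pose commanded when the call began, along the tool's axes at that moment; what a row does not reach only later rows make up. A row lasts 1/12 s, in which the tool goes at most 41.7 mm and 7.16 degrees, less where a joint would pass 70% of its speed; a pose out of reach is approached as far as the arm can. A call with a gripper value outside its range is refused whole. "fingers" is the gripper command: -1 is fully open, 1 is shut, values between are in proportion, set as the call begins (left out, the last holds). The fingers move at their own pace and stop on an object; "force" is the grip in N (left out, the last holds). Time passes only in rows, so rows that repeat a pose let the fingers close. It gives the time, the measured TCP pose, the force, the opening and the grip force at its end, in the units of the state.
- ctrl.get_obs(): the state, without advancing time (a new reading comes with each control period).
- ctrl.read_camera(name): name is "scene" or "top" or "wrist"; returns the picture (480x640x3 uint8, blue, green, red); there is no depth.
- ctrl.camera_params(name): a dict with "fx", "fy", "cx", "cy" (pixels), "rvec" (rotation vector, rad) and "tvec" (3), from world to camera coordinates, as OpenCV has them; the wrist camera has in their place "hand_eye" (4x4, takes a point from camera to tool coordinates, whose origin is the TCP and whose axes are the flange's). Camera axes: x right, y down, z forward; pixel columns grow to the right and rows downward; lengths in m; the calibration is good to about 2 mm. A picture is of the moment at which its call begins: read the wrist's pose just before it. camera_params takes no time and is no camera call.
- ctrl.finish_job(): hands the job in; it is judged then, once.
The state is a dict: "time": time; "qpos": joint angles; "qd": joint speeds; "joint_torque": joint torques, N m; "position": TCP position; "tool_rot": TCP orientation; "wrist_force": force on the tool from outside, world axes, zero at the start; "ft_torque": the same for the moment, N m; "finger_gap": finger opening in m; "grip_force": force on a finger pad.
Only numpy, scipy, OpenCV 4.12 (cv2) and the standard library are available. Lean on these libraries where they do the work, as an engineer would, in place of code of your own. Each camera call takes 0.05 s, during which the arm holds its last target. There are 200 camera calls.

## Working session

There is one attempt and no reset: what is moved stays moved. The work goes in short steps, Python scripts to look and compute and a tool call to move; the robot and the scene stay as the last step left them, time stands still between calls to the robot, and variables do not carry over. Pictures are saved under pics/ and viewed, at most 10 in all, crops included, and the job is handed in when it is done.

Besides the shell and the picture viewer there is one more tool, called after ">>>" as name(argument=value, ...) on one line, values as JSON. servo_tool: Moves the arm, as the interface text tells. Its arguments: {"type":"object","properties":{"steps":{"type":"array","items":{"type":"array","items":{"type":"array","items":{"type":"number"}}}},"fingers":{"type":"number"},"force":{"type":"number"}},"required":["steps"]}

```bash
mkdir -p pics
cat > h.py <<'E'
import numpy as np, cv2
from scipy.spatial.transform import Rotation as R
from plant import ctrl
def cam(n):
    p=ctrl.camera_params(n)
    K=np.array([[p['fx'],0,p['cx']],[0,p['fy'],p['cy']],[0,0,1]])
    if n=='wrist':
        o=ctrl.get_obs();T=np.eye(4);T[:3,:3]=R.from_quat(o['tool_rot']).as_matrix();T[:3,3]=o['position']
        W=T@np.array(p['hand_eye']);return K,W[:3,:3],W[:3,3]
    M=R.from_rotvec(np.ravel(p['rvec'])).as_matrix();return K,M.T,-M.T@np.ravel(p['tvec'])
def ray(c,uv):
    K,M,o=c;d=M@np.linalg.solve(K,[uv[0],uv[1],1]);return o,d/np.linalg.norm(d)
def onz(c,uv,z):
    o,d=ray(c,uv);return o+d*(z-o[2])/d[2]
def proj(c,P):
    K,M,o=c;q=K@(M.T@(np.array(P)-o));return q[:2]/q[2]
def tri(c1,u1,c2,u2):
    a,d=ray(c1,u1);b,e=ray(c2,u2)
    s=np.linalg.lstsq(np.c_[d,-e],b-a,rcond=None)[0];p,q=a+s[0]*d,b+s[1]*e
    return (p+q)/2,np.linalg.norm(p-q)
E
python3 - <<'E'
from h import *
for n in('scene','top'):
    cv2.imwrite(f'pics/{n}0.png',ctrl.read_camera(n)); c=cam(n);print(n,c[0][0,0],c[2],c[1][:,2])
c=cam('wrist');print(c[2],c[1]);print(ctrl.camera_params('wrist')['hand_eye']);print(ctrl.get_obs())
E
```

```text
scene 509.9382734392341 [1.27875887 0.59255552 0.82922192] [-0.58698259 -0.51579356 -0.62402599]
top 506.69344843723786 [ 0.32265361 -0.05277413  1.37015238] [ 0.17808985 -0.01468096 -0.98390471]
[ 0.21172441 -0.48465573  0.37440322] [[ 0.28172458 -0.92510546 -0.25458035]
 [-0.95949464 -0.27194167 -0.07360545]
 [-0.0011382   0.26500495 -0.96424638]]
[[-1.87886161e-04 -9.64242710e-01 -2.65020681e-01  6.64988366e-02]
 [ 9.99999975e-01 -2.12243798e-04  6.32719653e-05 -1.18288889e-04]
 [-1.17258527e-04 -2.65020663e-01  9.64242726e-01 -1.43650737e-01]
 [ 0.00000000e+00  0.00000000e+00  0.00000000e+00  1.00000000e+00]]
{'time': 0.1, 'qpos': array([-1.28500015e+00,  2.38683542e-01, -1.41958505e-02,  1.31917239e+00,
        1.63817506e-05,  1.57081340e+00]), 'qd': array([0.00034954, 0.00057402, 0.001829  , 0.00041006, 0.00135369,
       0.00058857]), 'joint_torque': array([-2.86699451e-04, -5.39718997e+01,  3.46998489e+01,  1.34264896e-02,
       -1.64336990e-05,  2.38005993e-05]), 'position': array([ 0.14790738, -0.50334188,  0.23075136]), 'tool_rot': array([ 9.89808452e-01,  1.42403771e-01, -8.12943081e-05, -6.22497151e-04]), 'wrist_force': array([-0.73530482,  0.52859215,  0.00546691]), 'ft_torque': array([ 0.04879421,  0.03886057, -0.02087842]), 'grip_force': 0.0, 'finger_gap': 0.0849493105475866}
```

View pics/scene0.png

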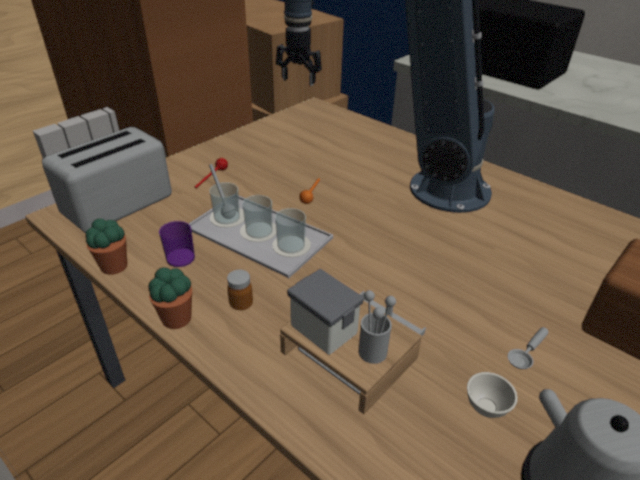

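View pics/top0.png

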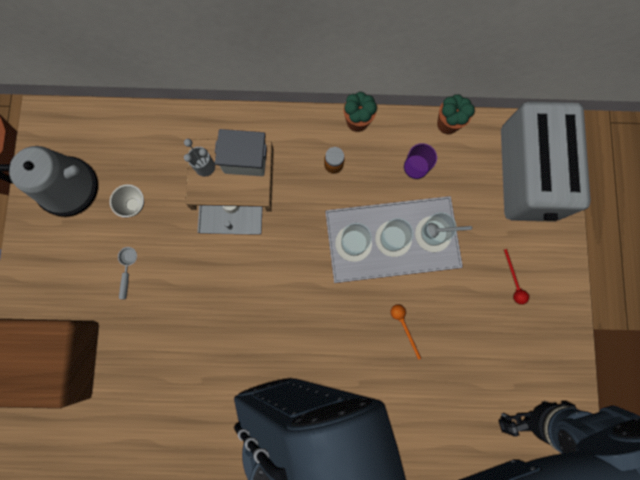

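The scene and top views agree. The steel infuser stands in the right-hand glass, at about (435,230) in the top view, with its handle end near (470,229). The orange one at (400,312) and the red one at (520,296) lie on the counter, and the purple tumbler is at (420,160); all three are look-alikes. The tray knob is near (229,225), with the drip cup at (231,208). I'll check these in one enlarged crop.

Run:
```python
from h import *
t=cv2.imread('pics/top0.png');s=cv2.imread('pics/scene0.png')
a=cv2.resize(t[180:250,180:280],(400,280),interpolation=cv2.INTER_CUBIC)
b=cv2.resize(t[200:270,395:495],(400,280),interpolation=cv2.INTER_CUBIC)
d=cv2.resize(s[150:220,180:280],(400,280),interpolation=cv2.INTER_CUBIC)
e=cv2.resize(s[290:360,330:430],(400,280),interpolation=cv2.INTER_CUBIC)
cv2.imwrite('pics/crop1.png',np.vstack([np.hstack([a,b]),np.hstack([d,e])]))
c=cam('top');cs=cam('scene')
print('knob',onz(c,(229,225),.062),'riser front',onz(c,(188,206),.072),onz(c,(270,208),.072))
print('tray front',onz(c,(198,234),.012),onz(c,(261,235),.012))
print('glass',onz(c,(435,231),.01),'handle end',tri(c,(470,229),cs,(212,166)))
```

```text
knob [0.57072859 0.1783631  0.062     ] riser front [0.61680758 0.28611297 0.072     ] [0.61673353 0.07199069 0.072     ]
tray front [0.5533914  0.26953345 0.012     ] [0.55467095 0.09916715 0.012     ]
glass [ 0.57737743 -0.37572877  0.01      ] handle end (array([ 0.56005976, -0.43240576,  0.13688079]), np.float64(0.001968863512148577))
```

View pics/crop1.png

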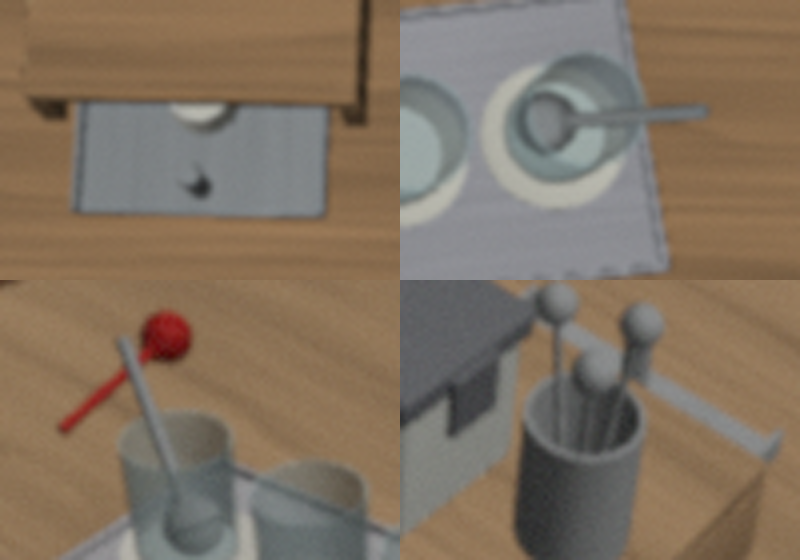

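The crop confirms the targets: a grey infuser in the right-hand glass, the upright knob at about (229,225) and a white cup behind it at the riser's front. The knob measures 46 mm before the riser edge, so the tray is pulled out about 14 mm, which is within the given 0 to 20 mm. I'll move toward the knob.

>>> servo_tool(steps=[[[16.1,-12,-2,2.7],[16.1,-12,-2,2.7],[16.1,-12,-2,2.7],[16.1,-12,-2,2.7],[16.1,-12,-2,2.7],[16.1,-12,-2,2.7],[16.1,-12,-2,2.7],[16.1,-12,-2,2.7],[16.1,-12,-2,2.7],[16.1,-12,-2,2.7],[16.1,-12,-2,2.7],[16.1,-12,-2,2.7]]], fingers=-1)

```text
time: 1.1
position: [0.4448, -0.1076, 0.2806]
tool_rot: [1.0, 0.002, -0.0, -0.0]
wrist_force: [1.1, -1.5, 0.4]
finger_gap: 0.0853
grip_force: 0.0
```

Run:
```python
from h import *
o=ctrl.get_obs();print(o['qpos'],o['position'],R.from_quat(o['tool_rot']).as_matrix())
t=cv2.imread('pics/top0.png')
c=cam('top');cs=cam('scene')
print('end',tri(c,(471,228.2),cs,(210.5,165)),'ball',tri(c,(431.2,230.5),cs,(228.7,210.5)),'ball z',onz(c,(431.2,230.5),.036),onz(c,(471,228.2),.149))
```

```text
[-2.37354308e-01  1.09335313e-01 -4.93477018e-02  1.41217444e+00
  6.28715879e-05  2.90109021e+00] [ 0.44477925 -0.10757865  0.28056133] [[ 9.99995044e-01  3.14813109e-03 -4.46346516e-05]
 [ 3.14813445e-03 -9.99995042e-01  7.54828991e-05]
 [-4.43968002e-05 -7.56230408e-05 -9.99999996e-01]]
end (array([ 0.56210944, -0.43466444,  0.13965477]), np.float64(0.0005608512744774577)) ball (array([ 0.57409243, -0.3599172 ,  0.03209069]), np.float64(0.0007887790585315411)) ball z [ 0.57363099 -0.35932583  0.036     ] [ 0.56049006 -0.43198273  0.149     ]
```

>>> servo_tool(steps=[[[5,-11.4,1,-14],[5,-11.4,2,-14],[5,-11.4,3,-14],[5,-11.4,4,-14],[5,-11.4,4,-14],[5,-11.4,4,-14],[5,-11.4,4,-14],[5,-11.4,4,-14],[5,-11.4,4,-14],[5,-11.4,4,-14],[5,-11.4,4,-14],[5,-11.4,4,-14]]])

```text
time: 2.1
position: [0.568, 0.1761, 0.1796]
tool_rot: [0.74, 0.673, -0.001, -0.0]
wrist_force: [-0.2, -0.9, -0.6]
finger_gap: 0.0853
grip_force: 0.0
```

>>> servo_tool(steps=[[[0,0,0,-14],[0,0,0,-14],[0,0,0,-14],[0,0,0,-14],[0,0,0,-14],[0,0,0,-14],[0,0,0,-14],[0,0,0,-14],[0,0,0,-14],[0,0,0,-14],[0,0,0,-14],[0,0,0,-14]]])

```text
time: 3.1
position: [0.568, 0.1757, 0.18]
tool_rot: [0.1, 0.995, -0.0, -0.0]
wrist_force: [0.1, -0.7, 0.3]
finger_gap: 0.0851
grip_force: 0.0
```

>>> servo_tool(steps=[[[0,0,0,-2],[0,0,0,-2],[0,0,0,-2],[0,0,0,-2]]])

```text
time: 3.43
position: [0.5681, 0.1757, 0.1801]
tool_rot: [-0.0, 1.0, -0.0, -0.0]
wrist_force: [0.2, 0.4, 0.3]
finger_gap: 0.0849
grip_force: 0.0
```

Run:
```python
from h import *
c=cam('wrist');im=ctrl.read_camera('wrist');cv2.imwrite('pics/w1.png',im)
import pickle;pickle.dump(c,open('w1.pkl','wb'))
o=ctrl.get_obs();print(o['qpos'],o['position'],R.from_quat(o['tool_rot']).as_matrix()[:,0])
```

```text
[2.99857700e-01 3.77712496e-01 5.64185810e-02 1.25006624e+00
 1.06423752e-04 3.00012180e-01] [0.56812279 0.17568657 0.18015489] [-9.99999826e-01  1.54528259e-04  5.70092377e-04]
```

View pics/w1.png

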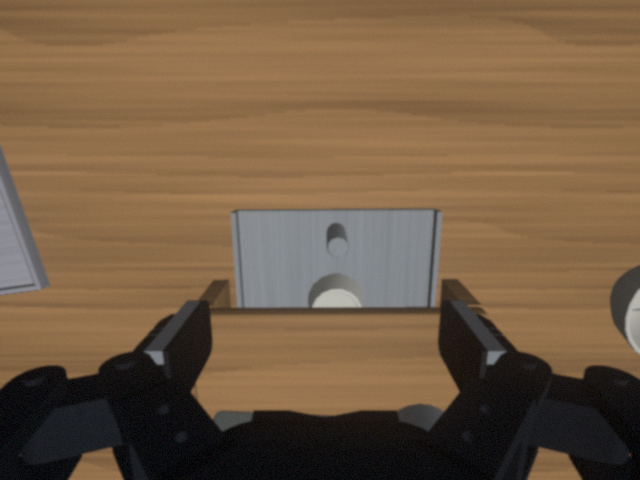

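The wrist view shows the knob's top at (338,246), with the cup at (337,292) behind it. The riser's front edge runs along row 309 and the tray spans columns 235 to 440.

Run:
```python
from h import *
import pickle;c=pickle.load(open('w1.pkl','rb'))
print('knob',onz(c,(338,246),.062),'tray front',onz(c,(235,210),.02),onz(c,(440,210),.02),'riser',onz(c,(213,309),.072),onz(c,(440,309),.072))
print('cup',onz(c,(337,300),.038), 'top-cam knob check',proj(cam('top'),onz(c,(338,246),.062)))
```

```text
knob [0.57558426 0.18506111 0.062     ] tray front [0.55734466 0.10299303 0.02      ] [0.55734024 0.26877675 0.02      ] riser [0.61994305 0.09506404 0.072     ] [0.6199315  0.25862598 0.072     ]
cup [0.62809405 0.1855304  0.038     ] top-cam knob check [226.53952775 223.12219573]
```

>>> servo_tool(steps=[[[-0.24,0.36,1,0],[-0.24,0.36,2,0],[-0.24,0.36,3,0],[-0.24,0.36,4,0],[-0.24,0.36,5,0],[-0.24,0.36,5.8,0],[-0.24,0.36,5.8,0],[-0.24,0.36,5.8,0]]])

```text
time: 4.15
position: [0.5735, 0.1846, 0.0348]
tool_rot: [-0.001, 1.0, -0.0, -0.001]
wrist_force: [0.1, 0.1, 1.2]
finger_gap: 0.0854
grip_force: 0.0
```

>>> servo_tool(steps=[[[0,0,0,0],[0,0,0,0],[0,0,0,0],[0,0,0,0],[0,0,0,0],[0,0,0,0],[0,0,0,0],[0,0,0,0],[0,0,0,0],[0,0,0,0]]], fingers=1, force=30)

```text
time: 4.98
position: [0.5745, 0.1847, 0.036]
tool_rot: [-0.001, 1.0, 0.0, 0.0]
wrist_force: [-1.0, -1.5, 5.7]
finger_gap: 0.015
grip_force: 29.2
```

>>> servo_tool(steps=[[[0.5,0,0,0],[1,0,0,0],[1.5,0,0,0],[2,0,0,0],[2.5,0,0,0],[3,0,0,0],[3.4,0,0,0],[3.7,0,0,0],[4,0,0,0],[4,0,0,0],[4,0,0,0]]])

```text
time: 5.9
position: [0.4737, 0.1843, 0.036]
tool_rot: [-0.002, 1.0, -0.0, 0.0]
wrist_force: [-1.0, -3.2, 8.8]
finger_gap: 0.0146
grip_force: 30.9
```

>>> servo_tool(steps=[[[0.1,0,0,0],[0.2,0,0,0],[0.2,0,0,0]]])

```text
time: 6.15
position: [0.4699, 0.1843, 0.036]
tool_rot: [-0.001, 1.0, -0.0, 0.001]
wrist_force: [1.5, -4.7, 5.5]
finger_gap: 0.0147
grip_force: 30.5
```

>>> servo_tool(steps=[[[0.1,0,0,0],[0.15,0,0,0],[0.15,0,0,0]]])

```text
time: 6.4
position: [0.4698, 0.1844, 0.0361]
tool_rot: [-0.001, 1.0, -0.0, 0.004]
wrist_force: [16.4, -6.2, -5.2]
finger_gap: 0.0149
grip_force: 29.6
```

>>> servo_tool(steps=[[[-0.13,0,0,0],[-0.13,0,0,0]]])

```text
time: 6.57
position: [0.4699, 0.1843, 0.036]
tool_rot: [-0.001, 1.0, -0.0, 0.001]
wrist_force: [1.9, -2.9, 8.5]
finger_gap: 0.015
grip_force: 31.2
```

>>> servo_tool(steps=[[[0,0,0,0],[0,0,0,0],[0,0,0,0],[0,0,0,0],[0,0,0,0],[0,0,0,0],[0,0,0,0]]], fingers=-1)

```text
time: 7.15
position: [0.4686, 0.1845, 0.0354]
tool_rot: [-0.002, 1.0, 0.0, -0.0]
wrist_force: [0.0, -0.2, 0.5]
finger_gap: 0.0855
grip_force: 0.0
```

>>> servo_tool(steps=[[[0,0,-1,0],[0,0,-2,0],[0,0,-3,0],[0,0,-4,0],[0,0,-5,0],[0,0,-6,0],[0,0,-7,0],[0,0,-7.6,0],[0,0,-7.6,0],[0,0,-7.6,0],[0,0,-7.6,0]]])

```text
time: 8.07
position: [0.4683, 0.1843, 0.2245]
tool_rot: [-0.002, 1.0, -0.0, -0.001]
wrist_force: [-0.7, -0.4, -0.4]
finger_gap: 0.0854
grip_force: 0.0
```

Run:
```python
from h import *
c=cam('wrist');im=ctrl.read_camera('wrist');cv2.imwrite('pics/w2.png',im)
import pickle;pickle.dump(c,open('w2.pkl','wb'))
o=ctrl.get_obs();print(o['time'],o['qpos'],o['position'],'pred cup/knob px',proj(c,(.532,.1845,.038)),proj(c,(.470,.1845,.062)))
```

```text
8.1167 [ 3.74821440e-01  2.04556728e-01 -7.60125372e-02  1.29205784e+00
  1.47743982e-04  3.71770294e-01] [0.46814314 0.18422575 0.22428045] pred cup/knob px [324.9546552  283.96946417] [325.18409772 224.39673429]
```

View pics/w2.png

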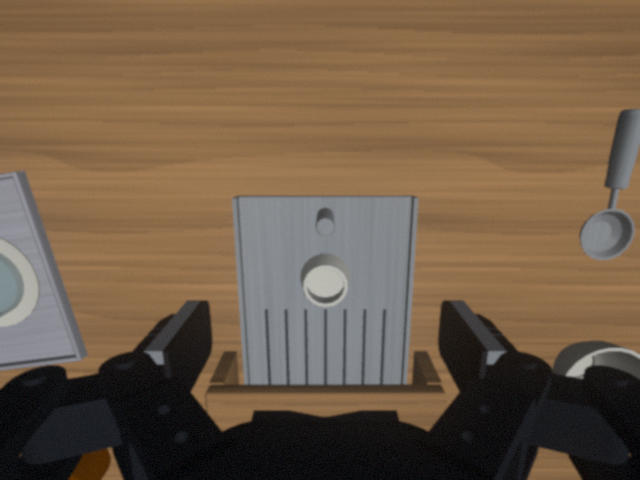

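The tray is fully out. The knob is at (325,222) and the cup at (325,284), within about 2 px of where the knob's position predicts them. Next is the glass.

>>> servo_tool(steps=[[[-3,-19,-1,14],[-3,-19,-1,14],[-3,-19,-1,14],[-3,-19,-1,14],[-3,-19,-1,14],[-3,-19,-1,14],[-3,-19,-1,14],[-3,-19,-1,14],[-3,-19,-1,14],[-3,-19,-1,14],[-3,-19,-1,14],[-3,-19,-1,14]]])

```text
time: 9.12
position: [0.5448, -0.2943, 0.2486]
tool_rot: [0.671, 0.741, -0.001, -0.001]
wrist_force: [0.5, 1.4, 0.2]
finger_gap: 0.0856
grip_force: 0.0
```

```bash
cat >> h.py <<'E'
def go(P,yaw=None):
    o=ctrl.get_obs();M=R.from_quat(o['tool_rot']).as_matrix()
    y=np.degrees(np.arctan2(M[1,0],M[0,0]));d=M.T@(np.array(P)-o['position'])/.025
    print('t',o['time'],'pos',o['position'],'yaw',y,'move',d.round(2),'turn',None if yaw is None else round((y-yaw)/6,2),'q',o['qpos'].round(2))
E
python3 -c "
from h import *
go((.563,-.405,.25),80)"
```

```text
t 9.1167 pos [ 0.5448303  -0.2942728   0.24862671] yaw 95.66585806189711 move [-4.48  0.29 -0.06] turn 2.61 q [-0.49  0.4   0.27  1.44 -0.    0.98]
```

>>> servo_tool(steps=[[[-4.5,0.3,0,2.6],[-4.5,0.3,0,2.6],[-4.5,0.3,0,2.6],[-4.5,0.3,0,2.6],[-4.5,0.3,0,2.6],[-4.5,0.3,0,2.6]]])

```text
time: 9.62
position: [0.5643, -0.401, 0.2488]
tool_rot: [0.763, 0.647, -0.0, -0.001]
wrist_force: [0.4, -0.3, -0.1]
finger_gap: 0.0858
grip_force: 0.0
```

Run:
```python
from h import *
c=cam('wrist');im=ctrl.read_camera('wrist');cv2.imwrite('pics/w3.png',im)
import pickle;pickle.dump(c,open('w3.pkl','wb'))
go((.563,-.421,.112),80);print(proj(c,(.561,-.433,.149)),proj(c,(.574,-.36,.036)))
```

```text
t 9.6667 pos [ 0.56447798 -0.40048297  0.24952675] yaw 80.62192561130583 move [-0.83  0.08  5.5 ] turn 0.1 q [-0.62  0.54  0.51  1.54  0.    1.12]
[328.81013349 287.00936831] [328.98202598 165.32185528]
```

View pics/w3.png

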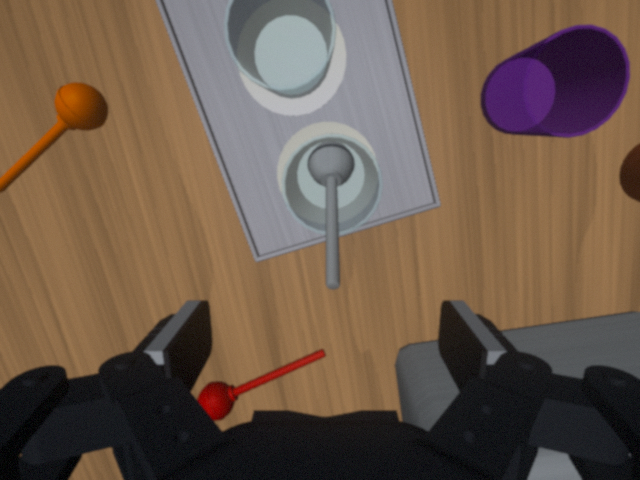

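The wrist view shows the infuser's ball at (331,163) and its handle end at (333,284), upright in the image, so the yaw is aligned. The toaster is at lower right from (400,345).

Run:
```python
from h import *
import pickle;c=pickle.load(open('w3.pkl','rb'))
e=onz(c,(332.5,283),.149);b=onz(c,(331,165),.036);a=e-b;print(e,b,np.linalg.norm(a),np.degrees(np.arctan2(np.hypot(*a[:2]),a[2])),np.degrees(np.arctan2(a[1],a[0])))
a/=np.linalg.norm(a);g=e-.022*a;print(g);go(g-[0,0,.019],np.degrees(np.arctan2(-a[1],-a[0])))
t=cam('top');print('toaster',onz(t,(507,220),0),onz(t,(507,220),.18))
```

```text
[ 0.56396056 -0.43051352  0.149     ] [ 0.57587825 -0.36001672  0.036     ] 0.13371922111396994 32.322248100019735 -99.59529783933418
[ 0.5659213  -0.41891512  0.13040881]
t 9.6667 pos [ 0.56447798 -0.40048297  0.24952675] yaw 80.62192561130583 move [-0.72  0.19  5.52] turn 0.04 q [-0.62  0.54  0.51  1.54  0.    1.12]
toaster [ 0.61511913 -0.57954739  0.        ] [ 0.57669727 -0.51034401  0.18      ]
```

>>> servo_tool(steps=[[[-0.72,0.2,0.5,0],[-0.72,0.2,1.5,0],[-0.72,0.2,2.5,0],[-0.72,0.2,3.5,0],[-0.72,0.2,4.2,0],[-0.72,0.2,4.8,0],[-0.72,0.2,5.2,0],[-0.72,0.2,5.5,0],[-0.72,0.2,5.5,0],[-0.72,0.2,5.5,0]]], fingers=0.1)

```text
time: 10.5
position: [0.567, -0.4195, 0.1134]
tool_rot: [0.763, 0.647, 0.0, 0.0]
wrist_force: [-0.1, 0.8, -0.8]
finger_gap: 0.0387
grip_force: 0.0
```

>>> servo_tool(steps=[[[0,0,0,0],[0,0,0,0],[0,0,0,0],[0,0,0,0],[0,0,0,0],[0,0,0,0],[0,0,0,0],[0,0,0,0]]], fingers=1, force=50)

```text
time: 11.17
position: [0.5671, -0.4204, 0.1136]
tool_rot: [0.763, 0.647, 0.0, 0.001]
wrist_force: [0.5, -1.5, 5.9]
finger_gap: 0.0086
grip_force: 49.1
```

>>> servo_tool(steps=[[[0,0,-0.2,0],[0,0,-0.6,0],[0,0,-1,0],[0,0,-1.5,0],[0,0,-2,0],[0,0,-2.5,0],[0,0,-3,0],[0,0,-3.5,0],[0,0,-4,0],[0,0,-4.5,0],[0,0,-5,0],[0,0,-5.2,0]]])

```text
time: 12.17
position: [0.567, -0.4201, 0.2456]
tool_rot: [0.763, 0.647, 0.0, 0.001]
wrist_force: [-0.8, -0.1, 0.7]
finger_gap: 0.0083
grip_force: 48.9
```

>>> servo_tool(steps=[[[0,0,-0.2,0],[0,0,-0.2,0],[0,0,-0.2,0]]])

```text
time: 12.42
position: [0.5667, -0.4199, 0.2477]
tool_rot: [0.763, 0.647, -0.0, -0.0]
wrist_force: [-1.5, 0.4, -1.2]
finger_gap: 0.0087
grip_force: 48.9
```

Run:
```python
from h import *
c=cam('wrist');im=ctrl.read_camera('wrist');cs=cam('scene');s=ctrl.read_camera('scene')
import pickle;pickle.dump(c,open('w4.pkl','wb'))
cv2.imwrite('pics/w4.png',np.hstack([cv2.resize(im,(400,300)),cv2.resize(s[90:240,150:350],(400,300))]))
cv2.imwrite('pics/w4raw.png',im);cv2.imwrite('pics/s4raw.png',s)
go((0,0,0))
```

```text
t 12.5167 pos [ 0.56650273 -0.41975598  0.24705776] yaw 80.57803795759544 move [ 12.85 -25.09   9.92] turn None q [-0.64  0.57  0.55  1.55  0.    1.1 ]
```

View pics/w4.png

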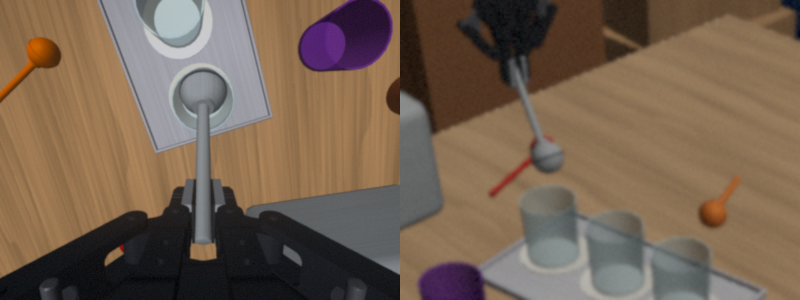

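The infuser is lifted clear and still tilted in the grip. The ball is at (326,144) in the wrist view and (224,168) in the scene view, and the glasses are standing.

Run:
```python
from h import *
import pickle;c=pickle.load(open('w4.pkl','rb'));s=cam('scene')
im=cv2.imread('pics/w4raw.png');
b,err=tri(c,(326,144),s,(224,168));print(b,err)
o=ctrl.get_obs();M=R.from_quat(o['tool_rot']).as_matrix()
print('ball in tool',M.T@(b-o['position']))
o=ctrl.get_obs();g=np.array(o['position'])+[0,0,.019];v=g-b;print('dist',np.linalg.norm(v),np.degrees(np.arctan2(np.hypot(*v[:2]),v[2])))
```

```text
[ 0.57654623 -0.35724559  0.16676297] 0.0015112666550101525
ball in tool [ 0.0632581  -0.00023054  0.080337  ]
dist 0.11776194902008144 32.52229423171348
```

>>> servo_tool(steps=[[[1,-0.25,0,0],[2.5,-0.6,0,0],[4,-1,0,0],[5.5,-1.4,0,0],[7,-1.8,0,0],[8.5,-2.1,0,0],[10,-2.5,0,0],[11.5,-2.9,0,0],[13,-3.3,0,0],[14.5,-3.6,0,0],[16,-4,0,0],[17,-4.3,0,0]]])

```text
time: 13.52
position: [0.5294, 0.0198, 0.2475]
tool_rot: [0.762, 0.647, -0.0, -0.001]
wrist_force: [-0.5, -0.5, -1.0]
finger_gap: 0.0084
grip_force: 48.9
```

>>> servo_tool(steps=[[[1,-0.25,0,0],[2,-0.5,0.5,0],[3,-0.75,1,0],[3.6,-0.9,1.5,0],[4.1,-1,2,0],[4.1,-1,2.3,0],[4.1,-1,2.6,0],[4.1,-1,2.6,0],[4.1,-1,2.6,0]]])

```text
time: 14.27
position: [0.5223, 0.1213, 0.1828]
tool_rot: [0.763, 0.646, -0.0, -0.0]
wrist_force: [0.4, -0.6, -0.0]
finger_gap: 0.0085
grip_force: 48.9
```

Run:
```python
from h import *
c=cam('wrist');im=ctrl.read_camera('wrist');cs=cam('scene');s=ctrl.read_camera('scene')
import pickle;pickle.dump(c,open('w5.pkl','wb'))
cv2.imwrite('pics/w5.png',np.hstack([cv2.resize(im,(400,300)),cv2.resize(s[210:390,270:510],(400,300),interpolation=cv2.INTER_CUBIC)]))
go((.522,.123,.16),80.6);print(proj(c,(.532,.1845,.038)))
o=ctrl.get_obs();M=R.from_quat(o['tool_rot']).as_matrix();b=o['position']+M@[.062,0,.079];print(b,proj(c,b),proj(cs,b))
```

```text
t 14.3667 pos [0.52276099 0.12144659 0.18347821] yaw 80.51293817035267 move [ 0.06 -0.04  0.94] turn -0.01 q [ 0.23  0.28 -0.08  1.21 -0.    1.96]
[324.50810499 141.09707137]
[0.5330347  0.18261127 0.1044951 ] [326.73501545 145.49063399] [403.48300056 273.07868624]
```

View pics/w5.png

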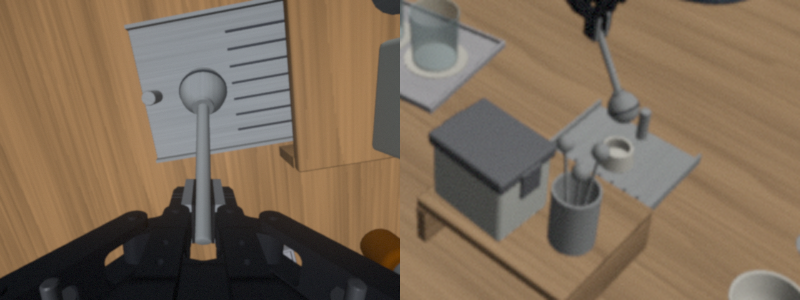

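The ball hangs over the cup as predicted, at (325,146) in the wrist view and (404,273) in the scene view. I'll lower it now.

>>> servo_tool(steps=[[[0.08,-0.05,0.4,0],[0.08,-0.05,0.8,0],[0.08,-0.05,1.2,0],[0.08,-0.05,1.5,0],[0.08,-0.05,1.7,0],[0.08,-0.05,1.85,0],[0.08,-0.05,1.95,0],[0.08,-0.05,1.95,0],[0.08,-0.05,1.95,0]]])

```text
time: 15.12
position: [0.5216, 0.1244, 0.1343]
tool_rot: [0.763, 0.647, 0.0, -0.0]
wrist_force: [-0.3, 0.0, -1.2]
finger_gap: 0.0085
grip_force: 48.9
```

>>> servo_tool(steps=[[[0,0,0.05,0],[0,0,0.1,0],[0,0,0.15,0],[0,0,0.2,0],[0,0,0.2,0]]])

```text
time: 15.53
position: [0.5221, 0.1243, 0.1295]
tool_rot: [0.763, 0.647, 0.001, 0.0]
wrist_force: [1.2, -0.4, 2.8]
finger_gap: 0.0084
grip_force: 49.1
```

>>> servo_tool(steps=[[[0,0,0.05,0],[0,0,0.1,0],[0,0,0.1,0]]])

```text
time: 15.78
position: [0.5228, 0.1238, 0.128]
tool_rot: [0.763, 0.646, 0.001, 0.001]
wrist_force: [1.2, -3.8, 10.4]
finger_gap: 0.0085
grip_force: 49.8
```

>>> servo_tool(steps=[[[0,0,0,0],[0,0,0,0],[0.08,0,-0.05,0],[0.17,0,-0.1,0],[0.27,0,-0.16,0],[0.38,0,-0.22,0],[0.49,0,-0.27,0],[0.6,0,-0.32,0],[0.6,0,-0.32,0]]], fingers=1, force=20)

```text
time: 16.53
position: [0.5249, 0.1384, 0.1356]
tool_rot: [0.763, 0.646, 0.0, 0.001]
wrist_force: [1.0, -5.8, 8.1]
finger_gap: 0.0082
grip_force: 49.7
```

Run:
```python
from h import *
cs=cam('scene');s=ctrl.read_camera('scene')
cv2.imwrite('pics/s6.png',cv2.resize(s[230:330,340:460],(720,600),interpolation=cv2.INTER_CUBIC))
b=(.532,.1845,.05);o=ctrl.get_obs();print(o['position'],o['wrist_force'],o['finger_gap'],proj(cs,b),proj(cs,o['position']+[0,0,.019]))
```

```text
[0.52492264 0.13837042 0.13558053] [ 1.76504395 -6.12636576  7.30331626] 0.008725498703977557 [401.45749696 291.64125244] [391.49396046 244.44831479]
```

View pics/s6.png

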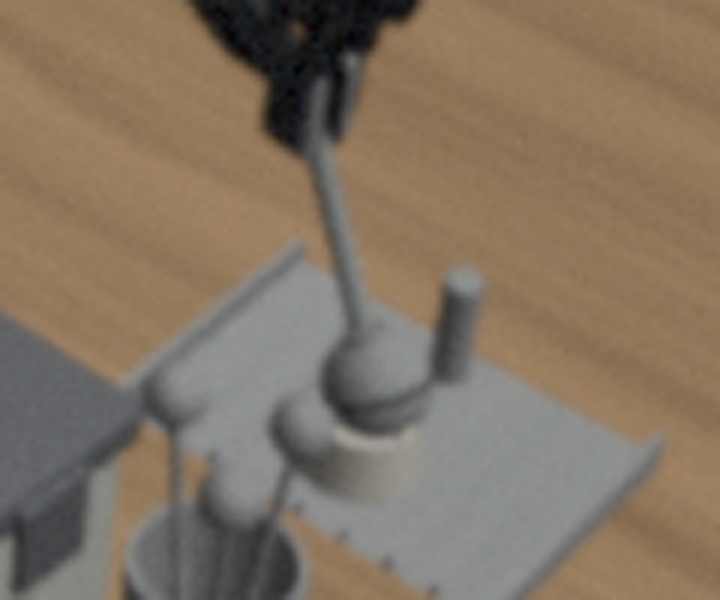

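The ball sits in the cup at about (403,293) and the handle is pivoting. The grip still reads 50 N, so I'll lower it and press slightly more before going on.

>>> servo_tool(steps=[[[0,0,0.04,0],[0,0,0.04,0],[0,0,0.04,0]]], fingers=0.9, force=20)

```text
time: 16.83
position: [0.5251, 0.138, 0.1352]
tool_rot: [0.763, 0.646, 0.001, 0.002]
wrist_force: [0.7, -8.6, 12.7]
finger_gap: 0.0088
grip_force: 50.3
```

>>> servo_tool(steps=[[[0.11,0,-0.05,0],[0.23,0,-0.1,0],[0.34,0,-0.14,0],[0.46,0,-0.18,0],[0.57,0,-0.22,0],[0.69,0,-0.25,0],[0.8,0,-0.28,0],[0.92,0,-0.3,0],[1.04,0,-0.33,0],[1.16,0,-0.35,0],[1.16,0,-0.35,0]]])

```text
time: 17.75
position: [0.5294, 0.1673, 0.1436]
tool_rot: [0.763, 0.646, 0.0, 0.001]
wrist_force: [0.8, -4.9, 8.7]
finger_gap: 0.0086
grip_force: 50.4
```

Run:
```python
from h import *
o=ctrl.get_obs();g=o['position']+[0,0,.019];v=g-np.array([.532,.1845,.05]);print(o['position'],o['wrist_force'],v,np.linalg.norm(v),np.degrees(np.arctan2(np.hypot(*v[:2]),v[2])))
go((.532,.1845,g[2]-.019))
```

```text
[0.52943151 0.16726174 0.14359353] [ 0.78152357 -4.94916479  8.73348365] [-0.00256849 -0.01723826  0.11259353] 0.11393444723318205 8.799088085230187
t 17.75 pos [0.52943151 0.16726174 0.14359353] yaw 80.54826234366766 move [ 0.7  -0.01 -0.  ] turn None q [ 0.31  0.33 -0.11  1.13 -0.    2.04]
```

>>> servo_tool(steps=[[[0.12,0,-0.02,0],[0.24,0,-0.03,0],[0.36,0,-0.04,0],[0.48,0,-0.05,0],[0.6,0,-0.05,0],[0.72,0,-0.05,0],[0.72,0,-0.05,0]]])

```text
time: 18.33
position: [0.5327, 0.1852, 0.1448]
tool_rot: [0.763, 0.647, 0.001, 0.001]
wrist_force: [0.9, -4.9, 10.0]
finger_gap: 0.008
grip_force: 51.2
```

Run:
```python
from h import *
cs=cam('scene');s=ctrl.read_camera('scene')
c=cam('wrist');im=ctrl.read_camera('wrist');tt=ctrl.read_camera('top')
cv2.imwrite('pics/s7raw.png',s);cv2.imwrite('pics/w7raw.png',im);cv2.imwrite('pics/t7raw.png',tt)
cv2.imwrite('pics/s7.png',np.hstack([cv2.resize(s[240:320,360:440],(400,400),interpolation=cv2.INTER_CUBIC),cv2.resize(im[60:380,160:480],(400,400))]))
import pickle;pickle.dump(c,open('w7.pkl','wb'))
go((.532,.1845,.146));o=ctrl.get_obs();print(o['wrist_force'])
g=o['position']+[0,0,.019];b=g-[0,0,.115];print('vertical ball px',proj(c,b),proj(cs,b),'grasp',proj(c,g),proj(cs,g),'end',proj(c,g+[0,0,.022]))
```

```text
t 18.4833 pos [0.53258724 0.18494758 0.14474097] yaw 80.55183701163956 move [-0.02 -0.02 -0.05] turn None q [ 0.34  0.34 -0.09  1.14 -0.    2.07]
[ 0.87439576 -4.9505381   8.55109323]
vertical ball px [325.1950395  243.20214853] [401.40371236 292.28097323] grasp [326.45979173 328.79396925] [408.00613956 252.13335658] end [326.97535855 363.68483779]
```

View pics/s7.png

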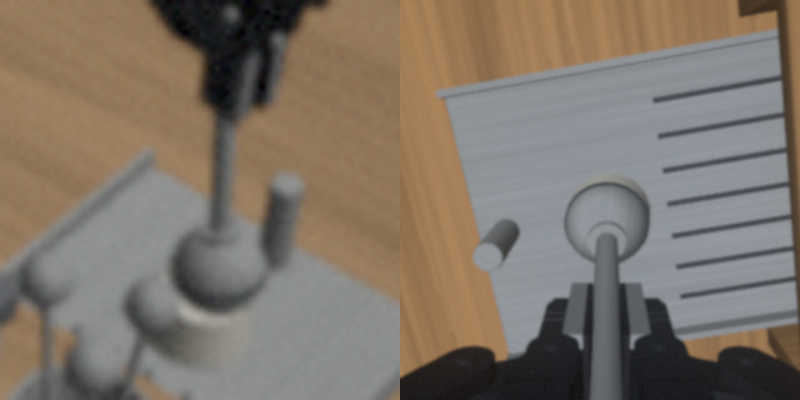

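The scene view shows the ball on the cup at (403.6,293.6). In the wrist view its centre is at (325.6,236), against (325,243) for a vertical handle, so it still tilts about 2° short. I'll go about 4 mm further, then unload and release.

>>> servo_tool(steps=[[[0.08,0,0,0],[0.16,0,0,0],[0.16,0,0,0],[0.14,0,-0.02,0],[0.12,0,-0.04,0],[0.12,0,-0.04,0],[0.12,0,-0.04,0]]])

```text
time: 19.07
position: [0.5326, 0.1882, 0.145]
tool_rot: [0.763, 0.646, 0.0, 0.0]
wrist_force: [2.2, -4.0, 5.2]
finger_gap: 0.0083
grip_force: 50.9
```

```bash
cat > m.py <<'E'
from h import *
# ball centre in wrist picture: Hough circle near prediction; handle direction from scene
c=cam('wrist');im=cv2.medianBlur(cv2.cvtColor(ctrl.read_camera('wrist'),cv2.COLOR_BGR2GRAY),5)
o=ctrl.get_obs();print(o['time'],o['position'],o['wrist_force'],o['finger_gap'],o['grip_force'])
g=o['position']+[0,0,.019];p=proj(c,g-[0,0,.115])
x,y=int(p[0])-70,int(p[1])-70;roi=im[y:y+140,x:x+140]
h=cv2.HoughCircles(roi,cv2.HOUGH_GRADIENT,1.5,100,param1=80,param2=15,minRadius=27,maxRadius=42)
print('pred',p,'circles',None if h is None else h[0][:2]+[x,y,0])
if h is not None:
    q=h[0][0][:2]+[x,y];b=onz(c,q,.05);print('ball',b,'tilt vec deg',np.degrees((g-b)[:2]/(g-b)[2]))
E
python3 m.py
```

```text
19.1167 [0.53260457 0.18825512 0.14500043] [ 2.44244186 -3.09620577  5.61192581] 0.008396821942073538 50.985270738601685
pred [325.34405098 243.03473311] circles [[324.75       241.25        34.34999847]]
ball [0.53246416 0.18978184 0.05      ] tilt vec deg [ 0.07057044 -0.76731996]
```

```bash
cat > m2.py <<'E'
from h import *
c=cam('wrist');im=cv2.medianBlur(cv2.cvtColor(ctrl.read_camera('wrist'),cv2.COLOR_BGR2GRAY),5)
cs=cam('scene');s=ctrl.read_camera('scene')
B=np.array([.532,.1865,.05])
def circ(img,cc,k,r):
    p=proj(cc,B);x,y=int(p[0])-r,int(p[1])-r;roi=cv2.resize(img[y:y+2*r,x:x+2*r],None,fx=k,fy=k,interpolation=cv2.INTER_CUBIC)
    R0=.021*cc[0][0,0]/np.linalg.norm(B-cc[2])*k
    h=cv2.HoughCircles(roi,cv2.HOUGH_GRADIENT,1,30,param1=60,param2=8,minRadius=int(R0*.9),maxRadius=int(R0*1.12))
    q=h[0][0]/k;print('pred',p,R0/k,'got',q+[x,y,0]);return q[:2]+[x,y]
a=circ(im,c,2,60);b=circ(cv2.cvtColor(s,cv2.COLOR_BGR2GRAY),cs,6,18)
print('ball',tri(c,a,cs,b))
# cup: white pixels (low saturation, bright) in scene and in earlier tray picture
import pickle
c2=pickle.load(open('w2.pkl','rb'));w=cv2.imread('pics/w2.png');r=w[255:315,295:355].astype(int)
m=((r.min(2)>175)).astype(np.uint8);n,l,st,ce=cv2.connectedComponentsWithStats(m);i=1+st[1:,4].argmax()
ct=max(cv2.findContours((l==i).astype(np.uint8),0,2)[0],key=cv2.contourArea);e=cv2.fitEllipse(ct);print('w2 cup',np.array(e[0])+[295,255],e[1],onz(c2,np.array(e[0])+[295,255],.038),st[i])
E
python3 m2.py
```

```text
pred [324.97045456 246.25375822] 32.20424933461151 got [325.75       242.25        34.04999924]
pred [402.19936669 292.06650873] 9.286612946858316 got [403.91666603 292.91666603   9.5       ]
ball (array([0.5327567 , 0.19040289, 0.05115126]), np.float64(0.0019891977390979775))
w2 cup [324.78346825 280.9528656 ] (26.38017463684082, 36.6705436706543) [0.52901556 0.18433261 0.038     ] [ 10  12  41  29 734]
```

Run:
```python
from h import *
import pickle
c=pickle.load(open('w7.pkl','rb'));im=cv2.imread('pics/w7raw.png')
d=(im[:,:,2].astype(int)-im[:,:,0])  # warm white rim vs bluish steel
print('R-B col 318..332',d[190:225,318:333].mean(1).round().astype(int));print('V',im[190:225,318:333].mean((1,2)).round().astype(int))
ux=np.array([.164,.986,0])
for y0 in(.1845,.187,.1895):
    C=np.array([.532,y0,.038]);print(y0,'rim outer',proj(c,C+.021*ux)[1],'inner',proj(c,C+.017*ux)[1],'ball c',proj(c,C+[0,0,.012]))
s=cv2.imread('pics/s7raw.png');e=(s[:,:,2].astype(int)-s[:,:,0]);cs=cam('scene')
print(e[296:316,384:424])
for y0 in(.1845,.187,.1895):
    t=np.linspace(0,6.28,73);q=[[*proj(cs,(.532+.021*np.cos(a),y0+.021*np.sin(a),.025))] for a in t];q=np.array(q);print(y0,q.min(0),q.max(0))
```

```text
R-B col 318..332 [-11 -10 -11 -10 -10 -10 -11  -9  -5   0   4   6   5   5   5   3  -1  -6
  -8  -8  -8  -8  -8  -9  -8  -9  -9  -9  -9 -10 -10 -10 -10 -11 -11]
V [148 148 147 146 146 147 149 149 149 147 146 146 147 145 141 123  95  83
  95 112 121 126 130 133 136 138 141 144 144 145 146 146 147 148 149]
0.1845 rim outer 209.29828239129841 inner 215.19361341259264 ball c [324.42515168 244.5208467 ]
0.187 rim outer 205.63772025645278 inner 211.56357948728404 ball c [323.7914386  240.86512834]
0.1895 rim outer 201.95812009091054 inner 207.91474542547664 ball c [323.15434957 237.18993508]
[[-3 -1 -1 -1 -2 -1  0  1  3  3  2 -1  0 -1 -1  0 -1 -1 -2  0  2 -1 -1  1
  -2 -1  0 -1 -4 -1  0 -3 -1 -1 -1 -1 -1 -1 -3 -2]
 [-3 -2  0  0  1 -2 -1 -2 -3  0  0  1 -2 -6  2 -3 -1  2 -1 -1  0 -2 -1 -2
  -2 -1 -3 -2 -1 -1 -3 -2 -1 -2 -1 -1 -1  0 -1 -1]
 [-2 -1  0 -1 -2  0 -2  1 -1 -1 -2  0 -1  1  1 -2  1 -1  1  2 -3 -1 -3 -2
  -2 -2 -2 -3 -1 -1 -3 -1 -2 -2 -3  1  0 -2 -1 -1]
 [ 0 -1 -1 -2  1 -1 -1 -1 -2 -1 -1  2  4  1 -3 -2 -1 -4 -2 -2 -3  1 -2 -3
  -3 -3  0  0 -2 -1 -1 -2 -1 -2 -1 -2 -2  0 -3 -1]
 [-2 -1 
[... 1480 characters left out ...]
2 -1 -4 -1]
 [ 4  4 -2 -1 -1 -1 -3 -2  0 -1  2  3  4  7  6  7  7  8  8  9  7  5  4  2
   1 -2 -2 -3 -2 -1 -1 -1 -2 -2 -2 -1 -2 -1 -1 -2]
 [12 10  4 -1  1 -1 -1 -2 -1  0  0  0  2  3  3  5  3  5  5  3  4  3  1  1
  -1 -3 -3  0 -2 -3 -4 -1 -1  0 -2 -2 -2 -3 -2  0]
 [14 13  6  7  6  3 -4 -1 -1 -2  0 -1 -2 -1 -1 -1  1  0 -1  0  1 -2 -1 -2
  -2 -2 -1 -1 -1 -1 -3 -2 -1 -2 -3 -2 -2 -1 -4 -2]
 [ 7  5  8 27 30 22  7  1  0 -1 -2  0 -2 -1 -1 -2 -2  0 -2 -2 -1  0 -2 -2
  -1  0  0 -1 -2 -2 -2 -2 -2 -2 -2 -3  0 -2 -2 -1]]
0.1845 [390.7851647  293.27656218] [409.50504209 306.34231   ]
0.187 [391.68670135 293.79547733] [410.43049485 306.89109658]
0.1895 [392.5902599  294.31554174] [411.35802977 307.44113376]
```

Both views suggest the ball rides about 4 mm to +y of the cup's centre. The handle is now upright in a firm grip, so I'll lift slightly, shift back and lower again. The contact height will show whether it seats.

>>> servo_tool(steps=[[[0,0,-0.1,0],[0,0,-0.25,0],[0,0,-0.4,0],[0,0,-0.5,0],[-0.1,0,-0.5,0],[-0.17,0,-0.5,0],[-0.17,0,-0.5,0],[-0.17,0,-0.5,0]]])

```text
time: 19.88
position: [0.5313, 0.1841, 0.157]
tool_rot: [0.763, 0.647, -0.0, -0.0]
wrist_force: [-0.0, -0.0, -0.5]
finger_gap: 0.0085
grip_force: 49.9
```

```bash
sed -i 's/^B=.*/o=ctrl.get_obs();print(o["time"],o["position"],o["wrist_force"]);B=np.array(o["position"])+[0,0,.019-.1145]/' m2.py; python3 m2.py
```

```text
19.9833 [0.53134934 0.18419841 0.15705813] [-0.09417683  0.60244631 -1.57987507]
pred [325.77324501 243.23513089] 32.2157314741059 got [324.25       241.75        34.04999924]
pred [402.14014072 287.62199708] 9.339554919757234 got [404.58333397 288.58333397  10.23333359]
ball (array([0.52998837, 0.18747113, 0.06128941]), np.float64(0.004377119044898317))
w2 cup [324.78346825 280.9528656 ] (26.38017463684082, 36.6705436706543) [0.52901556 0.18433261 0.038     ] [ 10  12  41  29 734]
```

>>> servo_tool(steps=[[[0,0,0.12,0],[0,0,0.24,0],[0,0,0.36,0],[0,0,0.4,0],[0,0,0.4,0],[0,0,0.4,0]]])

```text
time: 20.48
position: [0.5314, 0.1842, 0.147]
tool_rot: [0.763, 0.647, -0.0, -0.0]
wrist_force: [-0.5, 0.0, 0.2]
finger_gap: 0.0085
grip_force: 49.9
```

>>> servo_tool(steps=[[[0,0,0.04,0],[0,0,0.08,0],[0,0,0.08,0]]])

```text
time: 20.73
position: [0.5314, 0.1842, 0.145]
tool_rot: [0.763, 0.647, -0.0, -0.0]
wrist_force: [-0.1, -0.3, -1.3]
finger_gap: 0.0086
grip_force: 49.9
```

>>> servo_tool(steps=[[[0,0,0.04,0],[0,0,0.08,0],[0,0,0.08,0]]])

```text
time: 20.98
position: [0.5318, 0.1842, 0.1435]
tool_rot: [0.763, 0.647, 0.0, 0.0]
wrist_force: [0.3, -0.3, 1.7]
finger_gap: 0.0083
grip_force: 50.4
```

>>> servo_tool(steps=[[[0,0,0.04,0],[0,0,0.04,0],[0,0,0.04,0]]])

```text
time: 21.23
position: [0.5322, 0.1841, 0.1429]
tool_rot: [0.763, 0.647, 0.001, 0.001]
wrist_force: [1.3, -0.7, 4.8]
finger_gap: 0.0085
grip_force: 50.6
```

>>> servo_tool(steps=[[[0,0,0.04,0],[0,0,0.04,0],[0,0,0.04,0]]])

```text
time: 21.48
position: [0.5325, 0.184, 0.1421]
tool_rot: [0.763, 0.646, 0.001, 0.001]
wrist_force: [2.2, -3.9, 7.3]
finger_gap: 0.0083
grip_force: 50.8
```

>>> servo_tool(steps=[[[-0.02,0.05,-0.03,0],[-0.03,0.08,-0.03,0],[-0.03,0.08,-0.03,0],[-0.03,0.08,-0.03,0]]])

```text
time: 21.82
position: [0.5334, 0.1832, 0.1419]
tool_rot: [0.763, 0.647, 0.0, -0.0]
wrist_force: [0.9, -0.2, 2.5]
finger_gap: 0.0083
grip_force: 50.1
```

```bash
python3 m.py;python3 m2.py
```

```text
21.8667 [0.53335606 0.18313135 0.14185792] [ 1.01825604 -0.84199864  0.89148736] 0.008601066226872345 50.12884318828583
pred [325.58943438 243.19723367] circles [[324.75       245.75        32.40000153]]
ball [0.53272484 0.18268116 0.05      ] tilt vec deg [0.3262406  0.23267884]
21.9667 [0.5333494  0.1831858  0.14188146] [ 0.3415836  -0.75818887  1.3961812 ]
pred [325.58270587 243.28637002] 32.211261086521475 got [323.75       242.75        34.04999924]
pred [400.42859046 292.84912867] 9.264548215169714 got [402.25       292.58333397   9.86666679]
ball (array([0.53205042, 0.18557187, 0.04866698]), np.float64(0.0024047420010947624))
w2 cup [324.78346825 280.9528656 ] (26.38017463684082, 36.6705436706543) [0.52901556 0.18433261 0.038     ] [ 10  12  41  29 734]
```

The ball has now seated 4 mm lower with almost no side force, and the handle is upright to within 1°. Releasing.

>>> servo_tool(steps=[[[0,0,0,0],[0,0,0,0],[0,0,0,0],[0,0,0,0],[0,0,0,0],[0,0,0,0]]], fingers=0.2)

```text
time: 22.47
position: [0.5332, 0.1832, 0.1419]
tool_rot: [0.763, 0.647, -0.0, -0.0]
wrist_force: [0.1, -0.5, 0.4]
finger_gap: 0.0339
grip_force: 0.0
```

```bash
python3 m.py;python3 m2.py
```

```text
22.5167 [0.53327308 0.18320644 0.14190487] [-0.17857205  0.04402837  0.76390833] 0.033996532622027696 0.0
pred [325.70442061 243.16854488] circles [[324.75       244.25        32.70000076]]
ball [0.5327276  0.18372471 0.05      ] tilt vec deg [ 0.28180602 -0.26774511]
22.6167 [0.53325451 0.18318493 0.14191473] [ 0.47104499 -1.13051942 -0.33766571]
pred [325.60121811 243.40878844] 32.20653095778466 got [326.25       242.25        34.04999924]
pred [400.45458836 292.81666775] 9.26423581908888 got [401.41666603 292.25        10.23333359]
ball (array([0.53386731, 0.1852796 , 0.05017958]), np.float64(0.0007196134432885089))
w2 cup [324.78346825 280.9528656 ] (26.38017463684082, 36.6705436706543) [0.52901556 0.18433261 0.038     ] [ 10  12  41  29 734]
```

>>> servo_tool(steps=[[[0,0,-0.3,0],[0,0,-0.8,0],[0,0,-1.4,0],[0,0,-2,0],[0,0,-2.6,0],[0,0,-3.2,0],[0,0,-3.8,0],[0,0,-4.4,0],[0,0,-4.8,0],[0,0,-4.8,0],[0,0,-4.8,0],[0,0,-4.8,0]]])

```text
time: 23.62
position: [0.533, 0.1831, 0.2612]
tool_rot: [0.763, 0.647, -0.0, -0.0]
wrist_force: [0.7, -0.2, -0.5]
finger_gap: 0.0341
grip_force: 0.0
```

Run:
```python
from h import *
cs=cam('scene');s=ctrl.read_camera('scene');ct=cam('top');c=cam('wrist');w=ctrl.read_camera('wrist')
o=ctrl.get_obs();print(o['time'],o['position'],o['wrist_force'])
B=np.array([.533,.184,.05])
def prof(im,cc,h,n=14):  # handle centre (grey = low R-B against warm wood / contrast) across the row at height h
    p=proj(cc,B+[0,0,h]);r=int(round(p[1]));x=int(round(p[0]));return p.round(1),(im[r,x-n:x+n+1,2].astype(int)-im[r,x-n:x+n+1,0])
for h in(.05,.07,.09,.11,.13):print('scene',h,*prof(s,cs,h,9))
for h in(.07,.1,.13):print('wrist',h,*prof(w,c,h))
print('end px wrist pred',proj(c,B+[0,0,.135]),'scene',proj(cs,B+[0,0,.135]))
p=proj(c,B+[0,0,.135]).astype(int);print((w[p[1]-30:p[1]+40:3,p[0]].astype(int)).tolist())
cv2.imwrite('pics/w9.png',w);cv2.imwrite('pics/s9.png',s)
```

```text
23.7167 [0.53286363 0.18302737 0.26097071] [0.9797378  0.19615764 0.08938375]
scene 0.05 [403.8 274.9] [38 48 56 55 37  6  0  5 28 47 57 56 56 59 55 56 56 54 49]
scene 0.07 [404.9 267.9] [57 56 52 35  6  0  3 18 40 54 56 58 56 55 57 55 53 56 56]
scene 0.09 [406.1 260.8] [58 50 34  8  1  4 18 42 57 59 57 57 56 57 55 56 58 56 57]
scene 0.11 [407.3 253.4] [55 36 11  0  0 10 36 53 56 55 58 56 55 55 51 52 57 53 54]
scene 0.13 [408.5 245.9] [11  0  0  9 34 52 50 53 53 57 55 57 55 57 55 56 55 53 54]
wrist 0.07 [325.7 226. ] [-7 -7 -6 -6 -7 -7 -4 -7 -8 -5 -6 -8 -8 -8 -8 -7 -9 -9 -6 -6 -6 -6 -5 -2
 -5 -7 -5 -5 -9]
wrist 0.1 [325.7 235.9] [-10  -9  -8 -10 -10 -11 -11  -9 -10  -9  -9  -8  -6  -6  -6  -8  -6  -7
  -6  -5  -4  -5  -5  -7  -8 -10 -11 -10 -10]
wrist 0.13 [325.8 248.1] [ -9  -9 -11 -10  -8 -11  -8 -10  -7  -7  -9  -7  -7  -8  -6  -6  -7  -5
  -6  -4  -6  -5  -5  -4  -7  -9 -11 -10 -11]
end px wrist pred [325.79187372 250.4631872 ] scene [408.82883497 244.00501595]
[[117, 113, 108], [117, 113, 109], [117, 114, 109], [116, 113, 107], [113, 109, 106], [113, 111, 107], [112, 109, 105], [108, 108, 104], [112, 110, 104], [113, 110, 108], [110, 107, 104], [109, 106, 103], [108, 107, 103], [109, 108, 102], [110, 106, 105], [109, 105, 104], [108, 104, 102], [113, 109, 108], [133, 132, 127], [139, 134, 131], [134, 133, 130], [139, 143, 148], [88, 122, 157], [83, 118, 154]]
```

Run:
```python
from h import *
s=cv2.imread('pics/s9.png');w=cv2.imread('pics/w9.png');c=cam('wrist');cs=cam('scene')
d=s[:,:,2].astype(int)-s[:,:,0]
for r in range(234,284,2):
    x=np.arange(392,412);v=np.clip(35-d[r,392:412],0,None);print(r,v.sum(),round((x*v).sum()/max(v.sum(),1),2),end=' | ')
print()
g=cv2.GaussianBlur(w,(3,3),0).mean(2).astype(int)
for r in range(200,292,4):print(r,g[r,290:362:3])
for h in(0,.012,.05,.135):print(h,proj(c,(.533,.184,.05+h)))
```

```text
234 0 0.0 | 236 0 0.0 | 238 0 0.0 | 240 0 0.0 | 242 45 401.42 | 244 131 401.39 | 246 121 401.55 | 248 119 401.47 | 250 114 401.48 | 252 120 401.48 | 254 118 401.55 | 256 114 401.46 | 258 106 401.38 | 260 112 401.21 | 262 116 401.27 | 264 114 401.34 | 266 122 401.26 | 268 113 401.33 | 270 118 401.3 | 272 115 401.36 | 274 117 400.53 | 276 230 397.09 | 278 362 396.93 | 280 414 397.2 | 282 510 398.57 | 
200 [147 146 146 145 139 108 120 141 149 149 148 148 147 148 143 135 123 112
  95  76 115 147 147 145]
204 [147 147 146 145 135 107 131 144 151 148 148 148 146 146 145 137 126 116
 100  80 119 147 148 148]
208 [143 145 146 146 137 112 132 145 150 148 138 135 137 136 128 131 125 116
  99  80 122 147 149 148]
212 [148 148 147 147 143 110 127 142 149 140 141 139 127 127 137 130 119 111
  94  79 133 149 148 149]
216 [149 149 149 149 148 118 115 132 141 143 141 113 111 104 108 139 120 102
  83  91 144 150 149 148]
220 [151 149 150 149 149 142 106 116 126 136 139 109 112 105 100 133 105  88
  80 130 146 147 148 149]
224 [148 148 149 149 149 148 139 107 104 113 124 109 113 105  92  97  84  91
 1
[... 1102 characters left out ...]
 129 107 111 106  90 106 149
 150 150 149 149 148 147]
272 [150 150 150 149 149 149 150 151 149 150 150 130 125 141 141 131 108 144
 146 142 138 131 126 119]
276 [149 150 150 149 149 149 149 149 149 148 147 136 140 143 142 140 122 111
 114 118 126 132 137 141]
280 [149 149 146 142 136 129 121 115 112 111 114 120 136 138 136 133 138 142
 140 137 134 139 135 126]
284 [111 112 115 120 127 132 138 140 140 139 136 132 131 129 125 118 120 126
 122 123 121 132 132 124]
288 [138 137 132 131 132 130 124 123 124 122 118 118 122 126 126 118 118 126
 122 123 120 130 133 126]
0 [325.63294743 209.22687797]
0.012 [325.64430546 211.64165446]
0.05 [325.6858439  220.47293988]
0.135 [325.82682078 250.44535254]
```

Run:
```python
from h import *
c=cam('wrist');cs=cam('scene')
e,r=tri(c,(331.5,277),cs,(401.4,243.5));print(e,r)
w=cv2.imread('pics/w9.png');g=cv2.medianBlur(cv2.cvtColor(w,cv2.COLOR_BGR2GRAY),3)[160:260,275:375]
h=cv2.HoughCircles(cv2.resize(g,None,fx=3,fy=3),cv2.HOUGH_GRADIENT,1,60,param1=80,param2=10,minRadius=60,maxRadius=85)[0][0]/3+[275,160,0];print(h)
b=onz(c,h[:2],.05);E=onz(c,(331.5,277),.184);a=E-b;print(b,E,a,np.hypot(*a[:2])/.134)
```

```text
[0.53300443 0.16514996 0.17714817] 0.0028043243029681345
[325.83333206 209.5         23.        ]
[0.53314389 0.18371131 0.05      ] [0.53361338 0.16626861 0.184     ] [ 0.00046949 -0.0174427   0.134     ] 0.13021654634144783
```

The released infuser tilts about 0.13 rad toward -y, because the handle sat off-centre in the pads. That is too close to the limit, so I'll regrip centred on the handle with less force and straighten it.

>>> servo_tool(steps=[[[-0.3,0.05,0,0],[-0.55,0.09,0.3,0],[-0.55,0.09,1,0],[-0.55,0.09,1.7,0],[-0.55,0.09,2.4,0],[-0.55,0.09,3.1,0],[-0.55,0.09,3.7,0],[-0.55,0.09,4.2,0],[-0.55,0.09,4.5,0],[-0.55,0.09,4.6,0],[-0.55,0.09,4.6,0]]])

```text
time: 24.63
position: [0.5329, 0.1688, 0.1463]
tool_rot: [0.763, 0.646, -0.001, -0.0]
wrist_force: [-1.1, -0.8, 0.4]
finger_gap: 0.0341
grip_force: 0.0
```

>>> servo_tool(steps=[[[0,0,0,0],[0,0,0,0],[0,0,0,0],[0,0,0,0],[0,0,0,0],[0,0,0,0],[0,0,0,0],[0,0,0,0]]], fingers=0.95, force=20)

```text
time: 25.3
position: [0.5334, 0.1693, 0.1474]
tool_rot: [0.763, 0.647, 0.0, 0.0]
wrist_force: [-1.7, -0.1, 5.0]
finger_gap: 0.009
grip_force: 20.4
```

>>> servo_tool(steps=[[[0.08,0,0.02,0],[0.16,0,0.02,0],[0.24,0,0.01,0],[0.32,0,0.01,0],[0.4,0,0,0],[0.48,0,0,0],[0.56,0,-0.01,0],[0.62,0,-0.01,0],[0.62,0,-0.01,0],[0.62,0,-0.01,0]]])

```text
time: 26.13
position: [0.5363, 0.1842, 0.148]
tool_rot: [0.763, 0.647, 0.0, 0.001]
wrist_force: [-0.4, -2.3, 9.8]
finger_gap: 0.0098
grip_force: 21.2
```

```bash
cat > m3.py <<'E'
from h import *
cs=cam('scene');s=ctrl.read_camera('scene');c=cam('wrist');w=ctrl.read_camera('wrist')
o=ctrl.get_obs();print(o['time'],o['position'],o['wrist_force'],o['grip_force'])
d=s[:,:,2].astype(int)-s[:,:,0];x=np.arange(390,418)
for r in range(240,278,3):
    v=np.clip(35-d[r,390:418],0,None);print(r,v.sum(),round((x*v).sum()/max(v.sum(),1),2),end=' | ')
B=np.array([.533,.184,.05]);print()
for h in(.05,.09):print('vertical',h,proj(cs,B+[0,0,h]))
g=cv2.medianBlur(cv2.cvtColor(w,cv2.COLOR_BGR2GRAY),3)
p=proj(c,B);k=.021*c[0][0,0]/(c[2][2]-.05);x0,y0=int(p[0])-60,int(p[1])-60
h=cv2.HoughCircles(cv2.resize(g[max(y0,0):y0+120,x0:x0+120],None,fx=3,fy=3),cv2.HOUGH_GRADIENT,1,60,param1=80,param2=10,minRadius=int(k*2.8),maxRadius=int(k*3.3))
h=h[0][0]/3+[x0,max(y0,0),0];print('ball',h,onz(c,h[:2],.05))
q=proj(c,B+[0,0,.135]);print('vertical end px',q);X,Y=int(q[0]),int(q[1])
if Y<420:
  for r in range(Y-24,min(Y+44,480),4):print(r,g[r,X-30:X+31:3])
E
python3 m3.py
```

```text
26.2333 [0.53635308 0.18417809 0.14807381] [-0.63557446 -3.01910622  9.17009098] 21.202762126922607
240 975 403.67 | 243 895 404.49 | 246 818 405.16 | 249 601 406.76 | 252 554 407.24 | 255 544 406.69 | 258 509 406.08 | 261 206 404.89 | 264 111 404.84 | 267 122 404.49 | 270 105 404.1 | 273 120 402.57 | 276 392 402.8 | 
vertical 0.05 [403.76887312 274.92354986]
vertical 0.09 [406.08803686 260.75246618]
ball [325.16666412 240.5         32.16666794] [0.53643415 0.18538366 0.05      ]
vertical end px [316.44758894 358.11661882]
334 [ 35  33  36  36  37  87 119  49  41  89  96  99 100  96  88  81  72  54
  38  51 126]
338 [ 34  33  35  36  35  68  90  48  43  89  97  99  99  96  88  81  71  54
  42  48 101]
342 [33 35 33 33 34 34 40 45 45 89 96 99 99 97 89 82 74 56 41 46 38]
346 [ 34  34  34  33  33  28  34  45  47  90  96 100  98  96  90  81  73  57
  43  44  33]
350 [ 31  32  32  33  32  28  34  44  52  92  97 107 109 106  98  86  76  59
  43  43  32]
354 [ 31  31  31  29  31  27  31  45  54 100 122 137 141 139 140 133 102  64
  45  41  30]
358 [ 30  30  31  32  28  25  28  41  67 128 14
[... 253 characters left out ...]
3  27  43  48 127 140 142 141 140 141 138 134 119
  45  39  32]
374 [ 29  29  25  22  22  23  24  41  53 122 128 133 135 135 133 131 128 122
  46  39  30]
378 [ 30  29  25  22  24  23  29  40  67 122 126 126 124 122 131 130 127 125
  54  40  30]
382 [ 26  28  23  20  24  25  42  48  71 123 126 126 124 121 129 131 128 126
  59  52  37]
386 [ 28  26  22  17  22  22  52  49  76 124 126 126 124 121 125 132 129 124
  65  54  47]
390 [ 24  24  19  17  25  23  81 117 119 125 125 127 126 122 124 132 130 126
 119 112  63]
394 [ 26  24  18  16  22  25 104 128 126 125 124 125 126 124 122 132 131 125
 125 121  84]
398 [ 28  19  17  16  23  32 120 129 128 126 125 126 126 126 121 130 132 127
 125 122 106]
```

Run:
```python
from h import *
c=cam('wrist');E=onz(c,(325,363),.185);b=onz(c,(325.2,240.5),.05);a=E-b;print(E,b,np.degrees(np.arctan2(a[:2],.135)))
K=[tri(c,(325,363),cam('scene'),(401,290))]
# tray front edge / knob in wrist picture: report knob via bright-steel top circle near prediction
g=ctrl.read_camera('wrist');cv2.imwrite('pics/w10.png',g)
for x in(.470,.473,.476):print(x,proj(c,(x,.1845,.062)))
gg=cv2.cvtColor(g,cv2.COLOR_BGR2GRAY)
p=proj(c,(.472,.1845,.062)).astype(int);print(p);print(gg[p[1]-24:p[1]+26:4,p[0]-32:p[0]+34:3])
```

```text
[0.53539302 0.18179742 0.185     ] [0.5364682  0.18537341 0.05      ] [-0.45631338 -1.51734279]
0.47 [222.25644937 263.40071577]
0.473 [226.86466134 262.66151509]
0.476 [231.47764378 261.92154918]
[225 262]
[[138 139 136 133 134 133 133 135 132 136 147 147 148 142 111 104  99  94
   84  83 137 145]
 [136 140 135 133 130 134 136 132 133 132 145 147 132 108 101  96  89  83
   77  68  98 146]
 [139 139 137 135 134 135 134 135 135 133 141 131 107 100  96  90  83  71
   66  63 107 147]
 [133 137 140 136 131 133 134 136 138 132 115 105 102  92  87  79  73  67
   62  82 146 151]
 [132 137 140 134 131 134 133 135 132 135 146 149 146 137  97  74  65  61
   76 144 151 149]
 [131 137 139 141 135 129 132 133 137 150 148 150 151 152 150 101  63  69
  139 151 150 150]
 [131 136 137 143 134 132 133 134 144 148 147 150 151 150 150 137  73 131
  149 146 146 146]
 [130 134 137 138 138 134 132 133 143 148 150 147 145 147 148 135 124 152
  152 150 150 149]
 [131 131 136 138 141 136 132 131 136 143 146 148 148 149 142 122 143 147
  146 148 147 149]
 [135 130 137 139 141 135 132 134 133 130 134 141 135 137 150 148 149 147
  150 149 148 150]
 [135 133 134 140 141 137 132 131 132 136 134 137 130 148 148 147 148 152
  148 149 150 147]
 [135 135 133 137 137 138 136 132 134 132 132 135 133 144 146 149 147 146
  148 146 146 147]
 [133 131 133 136 139 140 138 131 132 134 133 134 133 136 149 148 149 148
  150 149 149 149]]
```

The knob is now at about (228,262), so the tray sits about 3 mm in, at roughly 117 mm out, which is fine. The handle is within 1.6° of upright and the ball within 1 mm of the cup centre. I'll unload and release.

>>> servo_tool(steps=[[[0,0,-0.03,0],[-0.02,0,-0.05,0],[-0.02,0,-0.06,0],[-0.02,0,-0.06,0]]])

```text
time: 26.62
position: [0.5358, 0.1839, 0.1485]
tool_rot: [0.763, 0.647, -0.0, 0.0]
wrist_force: [1.1, -0.9, 0.8]
finger_gap: 0.009
grip_force: 20.4
```

>>> servo_tool(steps=[[[0,0,0,0],[0,0,0,0],[0,0,0,0],[0,0,0,0],[0,0,0,0],[0,0,0,0]]], fingers=0.2)

```text
time: 27.12
position: [0.5357, 0.1841, 0.1486]
tool_rot: [0.763, 0.647, 0.0, -0.0]
wrist_force: [-0.7, 0.4, -0.5]
finger_gap: 0.0344
grip_force: 0.0
```

>>> servo_tool(steps=[[[0,0,-0.3,0],[0,0,-0.8,0],[0,0,-1.4,0],[0,0,-2,0],[0,0,-2.6,0],[0,0,-3.2,0],[0,0,-3.8,0],[0,0,-4.4,0],[0,0,-4.8,0],[0,0,-4.8,0],[0,0,-4.8,0],[0,0,-4.8,0]]])

```text
time: 28.12
position: [0.5354, 0.1839, 0.2679]
tool_rot: [0.763, 0.647, -0.0, -0.0]
wrist_force: [0.3, 0.1, 1.2]
finger_gap: 0.0342
grip_force: 0.0
```

```bash
python3 m3.py
```

```text
28.2167 [0.53531954 0.18387226 0.2677106 ] [ 0.01999112 -0.32853268 -0.16812512] 0.0
240 0 0.0 | 243 68 402.5 | 246 128 402.51 | 249 127 402.38 | 252 111 402.3 | 255 116 402.27 | 258 111 401.95 | 261 108 401.86 | 264 115 401.73 | 267 111 401.62 | 270 118 401.52 | 273 118 400.37 | 276 387 402.37 | 
vertical 0.05 [403.76887312 274.92354986]
vertical 0.09 [406.08803686 260.75246618]
ball [325.5        208.5         22.16666603] [0.53525312 0.18437627 0.05      ]
vertical end px [322.14760166 249.2766562 ]
225 [149 148 147 147 147 145 133 101 101 106 105 110 104  86  81  80 105 146
 149 149 149]
229 [146 146 147 147 147 147 147 147 139 114 106 110 103  89 114 144 145 145
 145 145 145]
233 [148 149 148 147 145 146 145 145 145 140 109 110 104  92 133 145 145 143
 145 144 144]
237 [145 145 146 145 146 145 145 145 145 142 108 110 103  88 128 145 146 146
 147 148 148]
241 [147 146 147 146 147 145 146 146 146 143 110 108 106  89 128 149 149 148
 149 149 148]
245 [147 147 148 148 148 149 149 150 150 144 109 109 105  90 121 148 149 150
 149 149 150]
249 [152 150 150 151 150 150 151 151 149 147 1
[... 254 characters left out ...]
9 150 150 150 145 106 109 105  93  85 145 147 149
 148 147 149]
265 [151 152 150 151 152 152 150 151 150 143 115 136 139 134 104 143 150 150
 151 151 152]
269 [150 150 149 149 149 149 149 149 149 145 137 145 144 143 129 145 149 147
 148 147 147]
273 [150 148 149 150 150 149 149 149 148 148 140 140 141 137 125 134 125 122
 114 116 114]
277 [150 150 150 148 149 146 144 133 126 116 112 114 121 120 123 132 136 144
 144 144 146]
281 [123 115 111 115 112 118 125 132 137 142 142 142 143 141 132 137 134 132
 130 134 142]
285 [138 139 139 141 140 136 137 133 130 126 126 133 133 131 124 129 133 130
 129 132 143]
289 [125 124 128 134 132 127 129 130 129 126 124 131 133 132 123 126 133 130
 129 128 142]
```

```bash
cat > m4.py <<'E'
from h import *
import sys
u,v=map(float,sys.argv[1:3]);bu,bv=map(float,sys.argv[3:5])
c=cam('wrist');E=onz(c,(u,v),.184);b=onz(c,(bu,bv),.05);a=E-b;print(E,b,(a[:2]/.135).round(3),'rad')
E
python3 m4.py 328 270 325.5 208.5; sleep 1; python3 m3.py | head -3
```

```text
[0.53433361 0.16959035 0.184     ] [0.53524484 0.1843227  0.05      ] [-0.007 -0.109] rad
28.3167 [0.53543265 0.18392403 0.26793117] [ 0.24186761 -0.49679283  0.87036833] 0.0
240 0 0.0 | 243 68 402.5 | 246 119 402.56 | 249 119 402.48 | 252 116 402.34 | 255 115 402.28 | 258 111 402.0 | 261 109 401.82 | 264 120 401.71 | 267 118 401.58 | 270 117 401.49 | 273 122 400.51 | 276 390 402.27 | 
vertical 0.05 [403.76887312 274.92354986]
```

The tilt is about 0.11 rad toward -y and the infuser is at rest. Opening the fingers probably dragged the handle. To gain margin without gripping, I'll nudge the handle toward +y with shut fingers used as a flat pusher.

>>> servo_tool(steps=[[[-1,0.17,0,-0.8],[-1.97,0.33,0,-1.6],[-1.97,0.33,0,-1.6],[-1.97,0.33,0,-1.6],[-1.97,0.33,0,-1.6],[-1.97,0.33,0,-1.6],[-1.97,0.33,0,-1.6],[-1.97,0.33,0,-1.6]]], fingers=1)

```text
time: 28.98
position: [0.5357, 0.1347, 0.2686]
tool_rot: [0.706, 0.708, -0.0, -0.0]
wrist_force: [0.0, -0.7, 0.2]
finger_gap: -0.0
grip_force: 0.0
```

```bash
python3 -c "
from h import *
go((.5345,.140,.167),90);print(ctrl.get_obs()['finger_gap'])"
```

```text
t 28.9833 pos [0.53574948 0.13470429 0.26855897] yaw 90.20033853844681 move [ 0.21 -0.05  4.06] turn 0.03 q [0.25 0.28 0.14 1.43 0.   1.81]
-1.6760451388874587e-05
```

>>> servo_tool(steps=[[[0,0,0.8,0],[0,0,1.8,0],[0,0,2.8,0],[0,0,3.6,0],[0,0,4,0],[0.2,0,4.05,0],[0.4,0,4.05,0],[0.4,0,4.05,0]]])

```text
time: 29.65
position: [0.5365, 0.1454, 0.1686]
tool_rot: [0.706, 0.708, 0.001, 0.0]
wrist_force: [-0.5, -0.2, 0.4]
finger_gap: 0.0003
grip_force: 0.0
```

>>> servo_tool(steps=[[[0.1,0,0,0],[0.2,0,0,0],[0.3,0,0,0],[0.4,0,0,0],[0.46,0,0,0],[0.52,0,0,0],[0.58,0,0,0],[0.64,0,0,0],[0.7,0,0,0],[0.7,0,0,0],[0.7,0,0,0]]])

```text
time: 30.57
position: [0.5357, 0.1617, 0.1674]
tool_rot: [0.706, 0.708, -0.0, -0.0]
wrist_force: [-0.2, -0.1, 0.5]
finger_gap: -0.0
grip_force: 0.0
```

```bash
sed -i 's/^  for r in range.*/  for r in range(Y-24,min(Y+48,480),6):print(r,g[r,X-30:X+31:3])/' m3.py; python3 m3.py
```

```text
30.6667 [0.53568132 0.16154265 0.1673927 ] [ 0.30102604 -0.23109155  0.18065416] 0.020047897123731673
240 403 399.58 | 243 401 399.62 | 246 514 400.5 | 249 306 402.13 | 252 123 405.02 | 255 117 404.69 | 258 105 404.39 | 261 116 404.09 | 264 115 403.73 | 267 111 403.41 | 270 112 403.18 | 273 111 401.66 | 276 392 402.53 | 
vertical 0.05 [403.76887312 274.92354986]
vertical 0.09 [406.08803686 260.75246618]
ball [325.83333588 202.83333206  31.23333168] [0.53578688 0.18465758 0.05      ]
vertical end px [318.92843594 269.00544214]
245 [147 146 147 146 146 146 147 147 142 100 103 106 103 100  90  82 142 146
 146 147 146]
251 [151 151 150 150 151 150 150 150 139  99 102 106 106  99  90  83 141 147
 149 148 148]
257 [151 151 150 151 150 150 150 149 124  98 103 104 103  99  90  79 134 148
 149 149 149]
263 [148 148 148 147 147 147 147 145 112 100 103 105 103  98  89  80 124 143
 143 144 143]
269 [149 149 148 148 148 148 149 146 101 100 104 105 103  98  87  78 125 147
 147 147 147]
275 [149 150 149 148 150 149 149 140 100 105 121 128 125 113  92  78 118 146
 146 147 147]
281 [149 149 149 149 149 148 149 132 130 145 144 143 143 146 145 120 105 149
 149 149 149]
287 [148 150 147 147 148 147 146 115 140 143 144 146 144 144 142 139 106 109
 131 146 147]
293 [105 105 104 105 104 104 105  97 114 138 142 142 141 140 134 109  97  97
 101 105 104]
299 [142 139  96  72  71  71  87  97  98  97  96  77  54  49  84  96  96  97
  95  72  71]
305 [96 44 42 41 41 42 78 95 96 95 94 52 39 40 83 95 95 96 93 51 40]
311 [64 47 43 42 45 45 89 95 96 95 94 51 37 38 78 96 96 95 94 66 45]
```

>>> servo_tool(steps=[[[0.04,0,0,0],[0.08,0,0,0],[0.12,0,0,0],[0.16,0,0,0],[0.2,0,0,0],[0.23,0,0,0],[0.23,0,0,0],[0.23,0,0,0]]])

```text
time: 31.33
position: [0.5357, 0.1674, 0.1674]
tool_rot: [0.706, 0.708, 0.0, -0.0]
wrist_force: [-0.2, 0.4, 0.1]
finger_gap: 0.0002
grip_force: 0.0
```

>>> servo_tool(steps=[[[-0.1,0,0,0],[-0.4,0,0,0],[-0.8,0,0,0],[-1.2,0,0,0],[-1.2,0,-0.5,0],[-1.2,0,-1.3,0],[-1.2,0,-2.1,0],[-1.2,0,-3,0],[-1.2,0,-3.6,0],[-1.2,0,-4,0],[-1.2,0,-4,0],[-1.2,0,-4,0]]])

```text
time: 32.33
position: [0.5359, 0.1368, 0.2672]
tool_rot: [0.706, 0.708, 0.0, 0.0]
wrist_force: [-0.4, 0.1, -0.2]
finger_gap: -0.0002
grip_force: 0.0
```

```bash
python3 m3.py
```

```text
32.4333 [0.53536738 0.13695509 0.26624519] [-0.33035932 -0.8849405   0.48062845] 0.0
240 0 0.0 | 243 0 0.0 | 246 112 407.43 | 249 121 407.17 | 252 122 406.63 | 255 112 406.43 | 258 110 405.77 | 261 112 405.39 | 264 109 404.83 | 267 115 404.51 | 270 113 404.16 | 273 123 402.33 | 276 385 402.91 | 
vertical 0.05 [403.76887312 274.92354986]
vertical 0.09 [406.08803686 260.75246618]
ball [325.83333206 158.16666794  23.76666832] [0.53567047 0.18487093 0.05      ]
vertical end px [321.69262538 172.17668755]
148 [147 147 146 146 138 112 136 147 150 149 149 148 147 148 145 136 126 113
  91 110 147]
154 [146 145 146 145 106 124 141 148 148 150 149 142 143 146 144 136 125 117
  97  86 140]
160 [148 148 148 145 101 117 135 143 148 147 107 104 101  95 142 136 122 108
  91  81 141]
166 [150 150 149 149 134 100 118 127 134 120 105 105  97  89 129 118 107  93
  78 113 148]
172 [149 149 149 149 148 130  91 101 110 135 145 145 147 133  94  95  84  75
 114 148 149]
178 [147 147 147 148 146 147 146 122  94 134 148 148 145 133  79  78 110 144
 147 147 147]
184 [150 150 149 150 150 150 150 149 150 148 143 140 144 147 150 150 151 149
 150 150 150]
190 [147 147 146 147 147 146 146 146 146 145 146 146 147 147 145 146 146 146
 146 147 147]
196 [148 148 148 148 148 148 148 149 148 147 148 148 149 148 147 148 147 147
 149 148 147]
202 [152 151 152 152 152 151 151 151 152 151 151 151 150 151 150 151 150 150
 150 150 149]
208 [151 151 151 150 151 151 150 149 149 150 149 150 149 149 148 149 147 148
 147 147 148]
214 [149 149 149 148 149 149 148 148 148 148 147 147 148 146 147 146 146 147
 146 146 145]
```

```bash
python3 -c "
from h import *
print(ctrl.finish_job())"
```

```text
the job is handed in; nothing more can be done
None
```

The job is handed in, but its verdict was not shown: the tray is about 117 mm out, and the infuser stands released in the drip cup about 0.02 rad from upright by camera, with the ball about 1 mm from the cup's estimated centre. The glasses were standing when last seen after the lift, but I did not re-measure them at the end.

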